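Brace and open the stoneware jar

ROBOT

A 6-joint arm with a two-finger parallel gripper is mounted at the origin on the work surface. World frame = base frame: x ahead of the robot, y to its left, z up, the work surface at z = 0. Lengths are in mm, angles in rad, forces in N, time in s.
With the tool pointing down it reaches from about 350 to 875 mm from the base axis. Payload 4.2 kg.
Tool frame: the origin (TCP) lies at the very end of the fingers, on their centre line; the grasp point (between the pads) lies 19 mm behind it; z points along the fingers, y is the line along which they close (so a half turn about z gives the same grasp; the last joint's range is limited). The gripper opens to 85 mm and grips with 20 to 120 N. Pads are 22 mm wide; open, the fingers measure 114 mm over their backs; the gripper's body (76 mm by 85 mm) begins 54 mm behind the grasp point. The pads swing forward as they close: fully open they stand 13 mm farther back than shut.
Start: joints at [-1.006, 0.385, 0.008, 0, -1.194, -0.259], TCP at [188.176, -595.977, 231.312] pointing down, gripper open.
Joint ranges: [-3.14, 3.14], [-1.21, 2.06], [-1.07, 1.41], [-3.16, 2.05], [-2.99, -0.16], [-3.1, 3.1]. Speed limits (rad/s): [2.79, 2.79, 3.14, 3.14, 3.14, 3.14].

INTERFACE

Orientations are given as a unit quaternion [x, y, z, w].
In Python, from bench import arm gives the robot as it stands.
- The arm moves only by the tool servo_tool, never from a script. Its argument "rows" is a list that holds one entry, the list of rows, each a list of 7 numbers: the finger opening in mm, from 0 to 85.4, then the shift along the tool's x, y, z in mm, then the turn, a rotation vector about the tool's x, y, z in rad. A call has 1 to 10 rows; each row is the pose to reach, as a shift and turn from the pose commanded when the call began, along the tool's axes at that moment; what a row does not reach only later rows make up. A row lasts 1/8 s, in which the tool goes at most 62.5 mm and 10.7 degrees, less where a joint would pass 70% of its speed; a pose out of reach is approached as far as the arm can. A call with a gripper value outside its range is refused whole. The fingers move at their own pace and stop on an object; the grip force is fixed at half the most. Time passes only in rows, so rows that repeat a pose let the fingers close. It gives the time, the measured TCP pose, the force, the opening and the grip force at its end, in the units of the state.
- arm.read_state(): the state, without advancing time (a new reading comes with each control period).
- arm.get_image(name): name is "side" or "top"; returns the picture (480x640x3 uint8, red, green, blue); there is no depth.
- arm.camera_params(name): a dict with "intrinsics" (3x3 intrinsics, pixels), "D" ([k1, k2, p1, p2, k3] as OpenCV has them; the pictures are not rectified), "R" (3x3) and "t" (3): a world point X has camera coordinates R X + t. Camera axes: x right, y down, z forward; pixel columns grow to the right and rows downward; lengths in mm; the calibration is good to about 2 mm. A picture is of the moment at which its call begins. camera_params takes no time and is no camera call.
- arm.job_done(): hands the job in; it is judged then, once.
The state is a dict: "clock": time; "joints": joint angles; "joint_vel": joint speeds; "joint_efforts": joint torques, N m; "position": TCP position; "ee_rot": TCP orientation; "contact_force": force on the tool from outside, world axes, zero at the start; "wrist_torque": the same for the moment, N m; "gripper_width": finger opening in mm; "grasp_force": force on a finger pad.
Only numpy, scipy, OpenCV 4.12 (cv2) and the standard library are available. Lean on these libraries where they do the work, as an engineer would, in place of code of your own. Each camera call takes 0.05 s, during which the arm holds its last target. There are 200 camera calls.

TASK

Slide the square stoneware jar, capped and without lifting it off the case top, into the U-shaped oak brace until it stands fully home against the back wall. With the brace keeping the jar from turning, unscrew its tight cap counter-clockwise until it comes free, and raise it straight up. Finish while still holding the cap level, straight above the jar's mouth and two to three centimetres clear of it; leave the jar home in the brace and the other wares where they are.

Things in the scene. Friction and masses are not known exactly. Their poses are not given: they have to be found in the camera images.
- jar: The square stoneware jar: white, loose, about 0.5 kg; body 66 x 66 mm, 50 mm tall, then a round neck (43 mm). With its cap closed it is 92 mm tall. Origin: centre of its underside, z up; x and y are normal to its flat sides. Its glazed foot slides easily on the glass (friction about 0.15). As long as it is not braced it turns with its cap.
- jar_mouth (a point): Centre of the jar's mouth, a sprung rubber seal ring under the cap, 87 mm above the jar's underside when the cap is off. Closed, the seal pushes the cap up with about 20 N, so the cap turns stiffly (under 0.6 N m).
- cap: The jar's round oak cap, loose, 60 mm diameter, 28 mm tall, 0.09 kg. Origin: centre of its lower rim, z up; closed, that is 64 mm above the jar's underside, 14 mm above its shoulder. Two lugs inside it sit under ledges on the neck: it cannot be pulled off until turned. It may be gripped across at any yaw, and the jar dragged by it.
- cap_top (a point): Centre of the cap's top, 28 mm above its rim. Turned 40 to 50 degrees counter-clockwise (seen from above) relative to the jar the lugs are free: it rises 3 mm if let go and lifts straight off, the rim clear of the mouth after 23 mm. It meets stops at about 130 degrees and, clockwise, within 15.
- brace: Fixed oak U block, 30 mm high, open above and below: back wall and two side walls 72 mm apart inside. Origin: on the case top, where the centre of the jar's underside is when fully home. +y points to the back wall (inner face at y = 33 mm). Any flat side of the jar may face it; the jar then has 3 mm play each side and turns at most 6 degrees.
- brace_mouth (a point): Middle of the brace's open mouth, on the case top, at y = -60 mm in the brace's frame. The side walls are parallel to y = -28 mm, then flare to about 112 mm apart here; the jar slides in along the brace's +y.
- round_jar: A round white jar with the same oak cap, one piece, 72 mm diameter, 92 mm tall; a bystander. It stands about 15 to 22 cm from the square jar; which of the two is nearer the robot varies. Origin: centre of its underside.
- basket: White porcelain latticed basket, 132 mm wide, 65 mm tall, on the oak turntable (260 mm diameter, 30 mm high, standing still). Bystander. Origin: centre of its underside.
- currach: Dark bog oak carving of a boat, 200 x 62 x 45 mm. Bystander. Origin: centre of its underside, x along it.
- tumbler: Cut crystal tumbler, 78 mm wide, 95 mm tall. Bystander. Origin: centre of its underside.
- whistle: Tin penny whistle with a green mouthpiece, lying, 290 mm long, 13 mm thick, its green end towards its -x. Bystander. Origin: under its middle, x along it.
- cross: Silver Celtic cross on a stepped foot, 78 mm wide, 150 mm tall. Bystander. Origin: centre of its underside.
There are look-alikes about, which are no part of the job. Of the things that look like the cap, the middle-sized one is meant.

How it is judged:
By the outcome, as a careful person would: the job done as asked, in the order asked, and still so for the second after the job is handed in, while the arm keeps its last pose, push and grip.
It also fails if it takes over 51 s, if anything falls off the work surface, if the arm or the gripper's body presses on something with over 40 N, if the wrist force passes 120 N, or if a joint passes its speed limit or range.

## Working session

There is one attempt and no reset: what is moved stays moved. The work goes in short steps, Python scripts to look and compute and a tool call to move; the robot and the scene stay as the last step left them, time stands still between calls to the robot, and variables do not carry over. Pictures are saved under pics/ and viewed, at most 10 in all, crops included, and the job is handed in when it is done.

Besides the shell and the picture viewer there is one more tool, called after "Request:" as name(argument=value, ...) on one line, values as JSON. servo_tool: Moves the arm, as the interface text tells. Its arguments: {"type":"object","properties":{"rows":{"type":"array"}},"required":["rows"]}

```bash
mkdir -p pics
python3 - <<'E'
from bench import arm
import cv2
for n in("top","side"):
    cv2.imwrite(f"pics/{n}0.png",arm.get_image(n)[:,:,::-1]); p=arm.camera_params(n); print(n,p)
s=arm.read_state();print(s)
E
```

```text
top {'intrinsics': array([[506.27761533,   0.        , 320.98499052],
       [  0.        , 506.27761533, 240.41056974],
       [  0.        ,   0.        ,   1.        ]]), 'D': array([-0.14057196,  0.        ,  0.        ,  0.        ,  0.        ]), 'R': array([[ 0.02020197, -0.99952508,  0.02327005],
       [-0.99489037, -0.0224002 , -0.09844478],
       [ 0.09891928, -0.02116237, -0.99487041]]), 't': array([  63.93250988,  589.18811816, 1018.15850953])}
side {'intrinsics': array([[437.42726747,   0.        , 316.45853623],
       [  0.        , 437.42726747, 235.50939664],
       [  0.        ,   0.        ,   1.        ]]), 'D': array([0.02289803, 0.        , 0.        , 0.        , 0.        ]), 'R': array([[-0.99210856, -0.12437355,  0.01586901],
       [-0.10421837,  0.7476512 , -0.65586296],
       [ 0.06970752, -0.65234109, -0.75471316]]), 't': array([579.27929394,  42.93207003, 934.92501182])}
{'clock': 0.1, 'joints': array([-1.00636668e+00,  3.85484661e-01,  6.75044896e-03, -4.38322532e-04,
       -1.19397108e+00, -2.58595599e-01]), 'joint_vel': array([ 7.27445565e-05, -1.24014613e-03,  3.03709809e-03,  1.53066989e-04,
       -1.44263673e-05, -9.32262314e-04]), 'joint_efforts': array([-4.91454557e-04, -3.93322241e+01,  1.88927972e+01,  4.19795573e+00,
       -2.59591034e-03,  4.70539788e-06]), 'position': array([ 188.03957647, -595.49799524,  230.32273156]), 'ee_rot': array([-1.52241790e-01,  9.88342797e-01,  9.56283569e-04, -1.95089076e-04]), 'contact_force': array([-0.37017801,  1.13434227,  0.08710493]), 'wrist_torque': array([-0.00679821, -0.06397315, -0.00293017]), 'grasp_force': 0.0, 'gripper_width': 85.45456323603182}
```

View pics/top0.png

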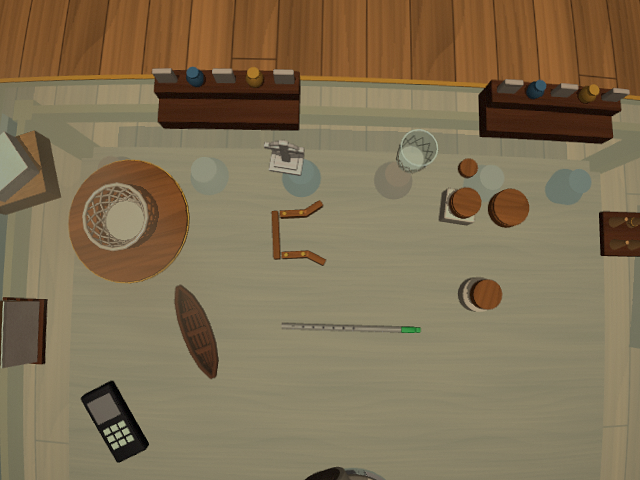

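View pics/side0.png

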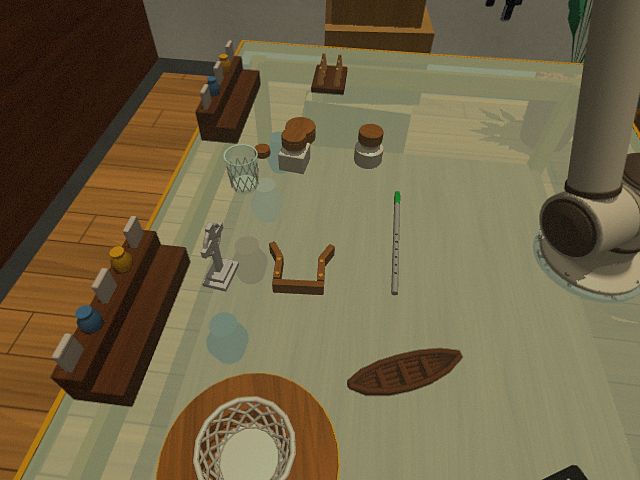

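The top view shows the caps at (464,203) on the square jar, (509,207) a bigger disc, (468,168) a small disc and (486,294) on the round jar. The brace has its back wall at x≈276 and opens to the right. The side view shows the square body under the (294,142) cap. My choice is top (464,203), which I check in a crop while measuring.

```bash
cat > h.py <<'E'
import numpy as np, cv2
from bench import arm
P={n:arm.camera_params(n) for n in("top","side")}
def ray(n,uv,z):
    p=P[n];x=cv2.undistortPoints(np.array([[uv]],float),p["intrinsics"],p["D"])[0,0]
    C=-p["R"].T@p["t"];d=p["R"].T@np.array([x[0],x[1],1]);return C+d*(z-C[2])/d[2]
def masks(im):
    h=cv2.cvtColor(im,cv2.COLOR_BGR2HSV)
    oak=cv2.inRange(h,(3,110,50),(18,255,255)); return h,oak
E
python3 - <<'E'
from h import *
im=cv2.imread("pics/top0.png");h,oak=masks(im)
cs,_=cv2.findContours(oak,cv2.RETR_EXTERNAL,cv2.CHAIN_APPROX_NONE)
for c in cs:
    a=cv2.contourArea(c)
    if a<100 or c[:,0,1].min()<140: continue
    (u,v),r=cv2.minEnclosingCircle(c);print("oak",a,(round(u),round(v)),round(r,1))
    if 430<u<540:
        m=cv2.moments(c);uv=(m["m10"]/m["m00"],m["m01"]/m["m00"])
        for z in(5,30,92):
            e=ray("top",uv,z);d=np.linalg.norm(ray("top",(uv[0]+r,uv[1]),z)-e);print("  z",z,e.round(1),"diam",round(2*d,1))
    if 260<u<330:
        rc=cv2.approxPolyDP(c,2,True)[:,0];
        for q in rc: print("  ",q,ray("top",q,30).round(0)[:2])
a=cv2.resize(im[140:330,420:550],None,fx=3,fy=3,interpolation=cv2.INTER_CUBIC)
b=cv2.resize(im[190:280,260:340],None,fx=5,fy=5,interpolation=cv2.INTER_CUBIC)
o=np.zeros((570,800,3),np.uint8);o[:,:390]=a;o[:450,395:795]=b
cv2.imwrite("pics/crop1.png",o)
E
```

```text
oak 237.0 (37, 331) 32.6
oak 2047.0 (194, 332) 48.9
oak 643.0 (487, 294) 15.0
  z 5 [ 482.5 -283.     5. ] diam 67.5
  z 30 [ 482.5 -274.    30. ] diam 65.9
  z 92 [ 482.6 -251.8   92. ] diam 62.0
oak 266.0 (303, 256) 22.4
   [281 252] [562. 158.]
   [283 258] [549. 154.]
   [306 256] [555. 107.]
   [320 264] [539.  78.]
   [325 260] [547.  67.]
   [309 251] [565. 101.]
oak 1483.5 (622, 234) 27.7
oak 526.5 (296, 229) 36.7
   [319 200] [672.  82.]
   [303 210] [650. 115.]
   [283 210] [649. 157.]
   [279 215] [638. 165.]
   [277 211] [647. 169.]
   [272 211] [647. 179.]
   [274 258] [549. 172.]
   [279 258] [549. 162.]
   [278 216] [636. 167.]
   [305 217] [636. 111.]
   [294 216] [637. 133.]
   [307 216] [638. 107.]
   [321 207] [657.  78.]
oak 1086.0 (509, 208) 19.8
  z 5 [ 672.4 -336.2    5. ] diam 92.2
  z 30 [ 668. -326.   30.] diam 90.1
  z 92 [ 657.  -300.7   92. ] diam 84.7
oak 681.5 (465, 203) 16.0
  z 5 [ 680.5 -236.     5. ] diam 72.3
  z 30 [ 675.9 -228.2   30. ] diam 70.6
  z 92 [ 664.5 -208.7   92. ] diam 66.4
oak 11328.0 (128, 221) 62.5
oak 246.5 (468, 168) 9.8
  z 5 [ 758.1 -243.5    5. ] diam 44.7
  z 30 [ 751.7 -235.5   30. ] diam 43.6
  z 92 [ 735.7 -215.5   92. ] diam 41.0
```

View pics/crop1.png

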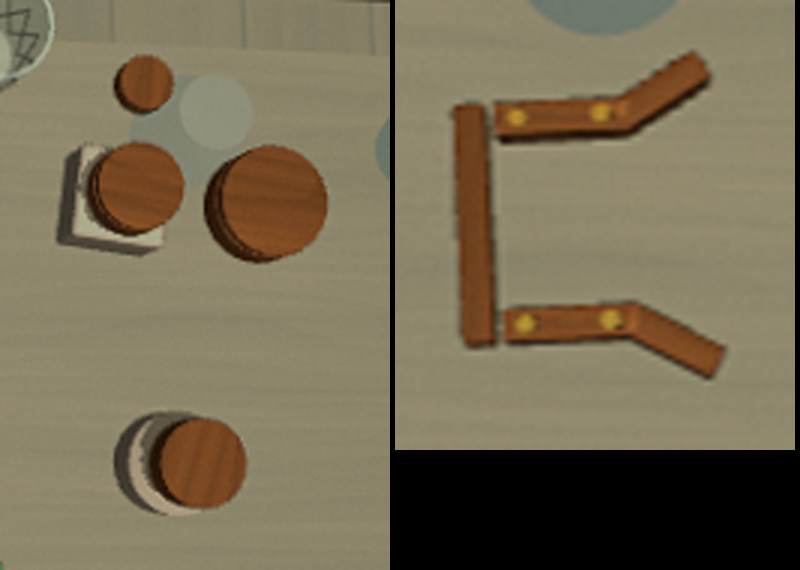

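The crop confirms the square white body under the middle-sized cap (cap top at ≈(466.7,202.3)). The bigger disc is at (509,208) and the small one at (468,168); the round jar is at (487,294). Next I refine the cap centre and the jar and brace yaws.

Run:
```python
from h import *
f=lambda x,y:(420+x/3,140+y/3); g=lambda x,y:(260+(x-395)/5,190+y/5)
print("cap top",ray("top",f(140,187),92).round(1),"edges",ray("top",f(140-46,187),92).round(1),ray("top",f(185,187),92).round(1))
def yaw(a,b): d=b-a; return np.degrees(np.arctan2(d[1],d[0])).round(1),np.linalg.norm(d[:2]).round(1)
c=[ray("top",f(*q),50) for q in((75,237),(162,248),(85,145))]
print("jar edges",[x.round(0)[:2] for x in c],yaw(c[0],c[1]),yaw(c[0],c[2]))
w=lambda a,b:[ray("top",g(*q),30) for q in(a,b)]
L=w((505,310),(630,303));U=w((497,133),(625,127));B=w((493,133),(497,312));Bo=w((455,107),(465,345))
for n,e in zip("LUB",(L,U,B)): print(n,[x.round(1)[:2] for x in e],yaw(*e))
print("Bo",yaw(*Bo))
# side cam cross-check of cap top
im=cv2.imread("pics/side0.png");h,oak=masks(im)
for p in((664,-212,92),):
    for n in P:
        q,_=cv2.projectPoints(np.array([p],float),cv2.Rodrigues(P[n]["R"])[0],P[n]["t"],P[n]["intrinsics"],P[n]["D"]);print(n,q.ravel())
a=cv2.resize(im[100:180,220:400],None,fx=4,fy=4,interpolation=cv2.INTER_CUBIC)
b=cv2.resize(im[225:300,255:345],None,fx=3,fy=3,interpolation=cv2.INTER_CUBIC)
o=np.zeros((550,720,3),np.uint8);o[:320]=a;o[323:323+225,:270]=b;cv2.imwrite("pics/crop2.png",o)
```

```text
cap top [ 664.2 -211.1   92. ] edges [ 663.2 -179.7   92. ] [ 665.2 -242.2   92. ]
jar edges [array([ 636., -178.]), array([ 630., -240.]), array([ 700., -186.])] (np.float64(-95.6), np.float64(61.9)) (np.float64(-6.8), np.float64(65.1))
L [array([561.8, 156.3]), array([565.8, 104.9])] (np.float64(-85.5), np.float64(51.5))
U [array([635.2, 161.6]), array([638.9, 108.7])] (np.float64(-86.0), np.float64(53.1))
B [array([635.2, 163.3]), array([560.9, 159.5])] (np.float64(-177.1), np.float64(74.4))
Bo (np.float64(-175.9), np.float64(99.0))
top [467.08345808 202.44171163]
side [294.91322989 133.27115633]
```

View pics/crop2.png

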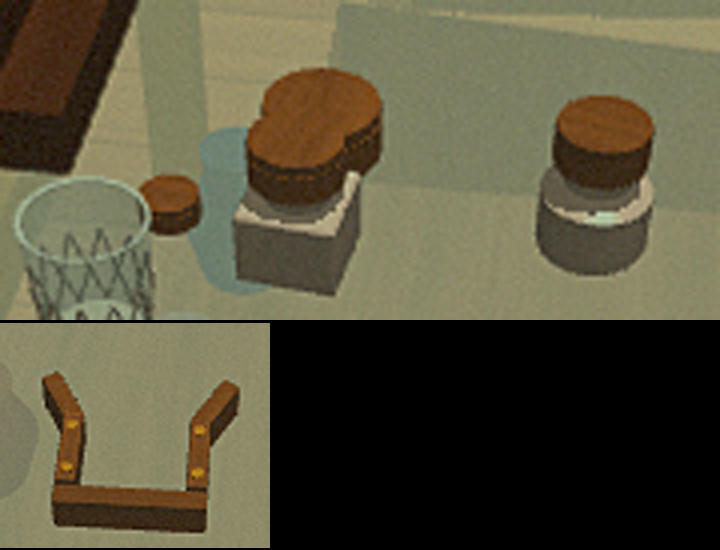

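The side crop shows the jar's cap top at (294,134), against a projection of (295,133), so the cap position (664,-211,92) holds. Jar yaw is about -6.3° and brace yaw about +4°, with home at about (600.7,128.5). I now move above the cap with the fingers along world x.

Request:
servo_tool(rows=[[[85,-570,224,70,0,0,-1.265],[85,-570,224,70,0,0,-1.265],[85,-570,224,70,0,0,-1.265],[85,-570,224,70,0,0,-1.265],[85,-570,224,70,0,0,-1.265],[85,-570,224,70,0,0,-1.265],[85,-570,224,70,0,0,-1.265],[85,-570,224,70,0,0,-1.265],[85,-570,224,70,0,0,-1.265],[85,-570,224,70,0,0,-1.265]]])

```text
clock: 1.35
position: [665.6, -208.9, 160.3]
ee_rot: [0.707, -0.707, -0.001, 0.0]
contact_force: [0.0, -1.1, -0.7]
gripper_width: 85.1
grasp_force: 0.0
```

Run:
```python
from h import *
t=arm.get_image("top")[:,:,::-1];s=arm.get_image("side")[:,:,::-1]
a=cv2.resize(np.ascontiguousarray(t[130:330,400:560]),None,fx=2.5,fy=2.5);b=cv2.resize(np.ascontiguousarray(s[60:220,220:420]),None,fx=2,fy=2)
o=np.zeros((500,800,3),np.uint8);o[:500,:400]=a;o[:320,400:800]=b;cv2.imwrite("pics/ap.png",o)
r=arm.read_state();print(r["position"],r["joints"],r["ee_rot"])
```

```text
[ 667.12661336 -206.73816597  158.54206965] [-6.99389527e-02  5.60644765e-01  1.12722507e-01 -6.97457837e-04
 -1.12480019e+00  7.53748126e-02] [ 7.08919370e-01 -7.05288806e-01 -9.34262485e-04  3.91835773e-04]
```

View pics/ap.png

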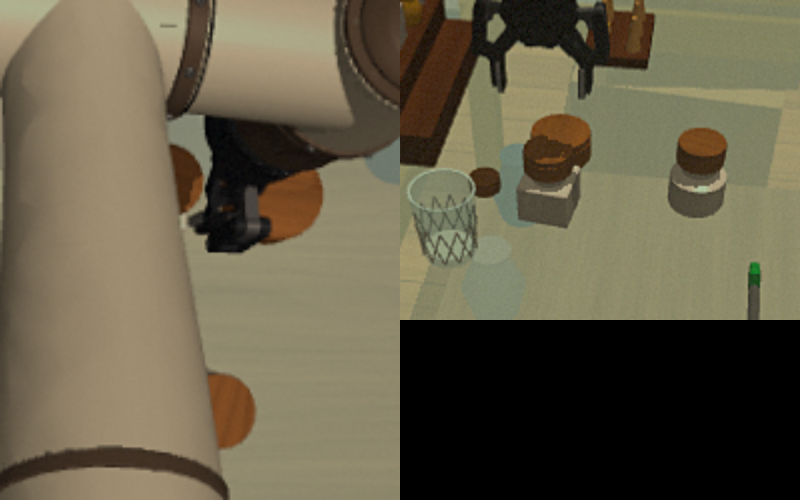

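The side crop shows the open fingers above and around the cap (cap at crop (548,150)), clear of the discs. I descend now.

Request:
servo_tool(rows=[[[85,0,0,0,0,0,0],[85,0,0,0,0,0,0],[85,0,0,30,0,0,0],[85,0,0,60,0,0,0],[85,0,0,85,0,0,0],[85,0,0,103,0,0,0],[85,0,0,103,0,0,0],[85,0,0,103,0,0,0],[85,0,0,103,0,0,0],[85,0,0,103,0,0,0]]])

```text
clock: 2.7
position: [664.7, -210.8, 59.3]
ee_rot: [0.707, -0.707, 0.001, -0.0]
contact_force: [-0.6, 0.2, -0.7]
gripper_width: 84.8
grasp_force: 0.0
```

Request:
servo_tool(rows=[[[54,0,0,0,0,0,0],[54,0,0,0,0,0,0],[54,0,0,0,0,0,0],[54,0,0,0,0,0,0],[54,0,0,0,0,0,0],[54,0,0,0,0,0,0],[54,0,0,0,0,0,0],[54,0,0,0,0,0,0]]])

```text
clock: 3.7
position: [665.2, -210.9, 59.4]
ee_rot: [0.707, -0.707, 0.001, -0.001]
contact_force: [0.8, 0.4, 5.5]
gripper_width: 59.0
grasp_force: 65.1
```

Request:
servo_tool(rows=[[[54,-10,3,0,0,0,-0.06],[54,-30,8,0,0,0,-0.12],[54,-55,14,0,0,0,-0.178],[54,-80,20,0,0,0,-0.178],[54,-105,27,0,0,0,-0.178],[54,-130,33,0,0,0,-0.178],[54,-155,39,0,0,0,-0.178],[54,-175,46,0,0,0,-0.178],[54,-190,56,0,0,0,-0.178],[54,-190,56,0,0,0,-0.178]]])

```text
clock: 4.95
position: [608.3, -19.3, 59.3]
ee_rot: [0.768, -0.641, 0.0, -0.001]
contact_force: [-1.4, 2.6, 6.8]
gripper_width: 58.4
grasp_force: 65.4
```

Request:
servo_tool(rows=[[[54,0,0,0,0,0,0],[54,0,0,0,0,0,0],[54,0,0,0,0,0,0]]])

```text
clock: 5.32
position: [608.6, -20.0, 59.3]
ee_rot: [0.767, -0.641, 0.0, -0.001]
contact_force: [-0.8, 3.4, 7.2]
gripper_width: 58.9
grasp_force: 65.4
```

Run:
```python
from h import *
t=arm.get_image("top")[:,:,::-1];s=arm.get_image("side")[:,:,::-1]
cv2.imwrite("pics/s1.png",s);cv2.imwrite("pics/t1.png",t)
a=cv2.resize(np.ascontiguousarray(s[130:300,240:380]),None,fx=3.5,fy=3.5,interpolation=cv2.INTER_CUBIC);b=cv2.resize(np.ascontiguousarray(t[150:310,260:420]),None,fx=1.9,fy=1.9)
o=np.zeros((600,800,3),np.uint8);o[:a.shape[0],:a.shape[1]]=a;o[:b.shape[0],492:492+b.shape[1]]=b;cv2.imwrite("pics/c3.png",o)
r=arm.read_state();print(r["position"],r["joints"],r["ee_rot"],r["contact_force"])
```

```text
[608.60096915 -20.03655564  59.31945613] [ 2.32414832e-01  5.25116352e-01 -2.40509922e-01 -5.79596217e-04
 -8.03831343e-01 -5.35509168e-02] [ 7.67305550e-01 -6.41281297e-01  2.33859227e-04 -6.61015157e-04] [-1.78838684  4.19983877  7.69122351]
```

View pics/c3.png

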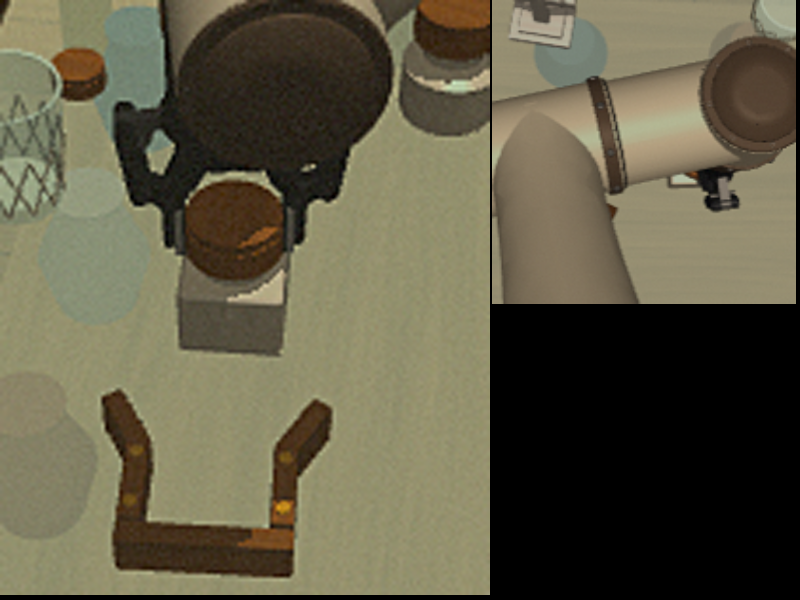

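The side crop shows the gripped jar at crop (232,300), upright in front of the brace mouth. The brace is intact at crop (205,490). I check both yaws and the lateral line.

Run:
```python
from h import *
f=lambda x,y:(240+x/3.5,130+y/3.5)
def seg(n,a,b,z):
    p,q=ray("side",f(*a),z),ray("side",f(*b),z);d=q-p;print(n,p.round(1)[:2],q.round(1)[:2],"yaw",np.degrees(np.arctan2(d[1],d[0])).round(1),"len",np.linalg.norm(d).round(1))
seg("jar bottom",(179,346),(283,354),0)
seg("jar shoulder",(179,291),(286,302),50)
seg("back inner top",(118,523),(295,531),30)
seg("back outer top",(115,541),(293,548),30)
seg("back outer bot",(117,566),(291,576),0)
seg("side R inner top",(272,527),(278,455),30)
seg("side L inner top",(146,518),(152,450),30)
```

```text
jar bottom [639.1  11.9] [572.9   9.5] yaw -177.9 len 66.2
jar shoulder [637.7  11.5] [572.   11.5] yaw 179.9 len 65.8
back inner top [645.9 172.3] [548.5 164.5] yaw -175.4 len 97.7
back outer top [645.3 184.3] [548.4 175.8] yaw -175.0 len 97.3
back outer bot [646.6 180.8] [548.8 174.2] yaw -176.2 len 98.1
side R inner top [561.4 163.5] [564.2 113.3] yaw -86.9 len 50.3
side L inner top [631.3 166.9] [636.2 119.5] yaw -84.0 len 47.7
```

Request:
servo_tool(rows=[[[54,-10,-2,0,0,0,-0.02],[54,-25,-5,0,0,0,-0.04],[54,-40,-8,0,0,0,-0.04],[54,-55,-10,0,0,0,-0.04],[54,-67,-11,0,0,0,-0.04],[54,-77,-12,0,0,0,-0.04],[54,-85,-13,0,0,0,-0.04],[54,-90,-13.5,0,0,0,-0.04],[54,-90,-13.5,0,0,0,-0.04],[54,-90,-13.5,0,0,0,-0.04]]])

```text
clock: 6.68
position: [606.1, 70.2, 59.3]
ee_rot: [0.78, -0.626, 0.001, -0.0]
contact_force: [-0.5, 0.2, 7.7]
gripper_width: 58.8
grasp_force: 65.4
```

Request:
servo_tool(rows=[[[54,-8,-1.2,0,0,0,0],[54,-16,-2.3,0,0,0,0],[54,-24,-3.5,0,0,0,0],[54,-32,-4.6,0,0,0,0],[54,-38,-5.5,0,0,0,0],[54,-44,-6.4,0,0,0,0],[54,-48,-6.9,0,0,0,0],[54,-50,-7.2,0,0,0,0],[54,-50,-7.2,0,0,0,0]]])

```text
clock: 7.8
position: [602.3, 120.0, 59.3]
ee_rot: [0.78, -0.626, 0.001, -0.0]
contact_force: [0.1, -1.9, 6.9]
gripper_width: 58.6
grasp_force: 65.4
```

Request:
servo_tool(rows=[[[54,-2,-0.3,0,0,0,0],[54,-4,-0.6,0,0,0,0],[54,-6,-0.9,0,0,0,0],[54,-8,-1.2,0,0,0,0],[54,-8,-1.2,0,0,0,0],[54,-8,-1.2,0,0,0,0]]])

```text
clock: 8.55
position: [601.7, 128.0, 59.3]
ee_rot: [0.78, -0.626, 0.001, -0.0]
contact_force: [-0.4, -1.2, 6.9]
gripper_width: 58.8
grasp_force: 65.4
```

Request:
servo_tool(rows=[[[54,-1,-0.1,0,0,0,0],[54,-2,-0.3,0,0,0,0],[54,-3,-0.4,0,0,0,0],[54,-4,-0.6,0,0,0,0],[54,-4,-0.6,0,0,0,0],[54,-4,-0.6,0,0,0,0]]])

```text
clock: 9.3
position: [601.5, 131.8, 59.3]
ee_rot: [0.78, -0.626, 0.001, 0.0]
contact_force: [0.2, -3.5, 6.2]
gripper_width: 59.0
grasp_force: 65.4
```

Request:
servo_tool(rows=[[[54,-1,-0.1,0,0,0,0],[54,-2,-0.3,0,0,0,0],[54,-3,-0.4,0,0,0,0],[54,-3,-0.4,0,0,0,0],[54,-3,-0.4,0,0,0,0]]])

```text
clock: 9.93
position: [600.9, 133.1, 59.4]
ee_rot: [0.78, -0.626, 0.001, 0.001]
contact_force: [1.0, -7.7, 8.0]
gripper_width: 58.9
grasp_force: 65.5
```

Request:
servo_tool(rows=[[[54,-1,-0.1,0,0,0,0],[54,-1.5,-0.2,0,0,0,0],[54,-1.5,-0.2,0,0,0,0],[54,-1.5,-0.2,0,0,0,0]]])

```text
clock: 10.42
position: [600.8, 133.5, 59.5]
ee_rot: [0.78, -0.626, 0.001, 0.002]
contact_force: [2.9, -11.9, 8.1]
gripper_width: 59.1
grasp_force: 65.5
```

Run:
```python
from h import *
s=arm.get_image("side")[:,:,::-1];t=arm.get_image("top")[:,:,::-1]
cv2.imwrite("pics/s2.png",s)
a=cv2.resize(np.ascontiguousarray(s[190:305,250:360]),None,fx=5,fy=5,interpolation=cv2.INTER_CUBIC)
cv2.imwrite("pics/c4.png",a)
r=arm.read_state();print(r["position"],r["joints"],r["ee_rot"],r["contact_force"],r["wrist_torque"])
```

```text
[600.76862408 133.44735085  59.43505495] [ 0.48305364  0.53516748 -0.22278205  0.00494298 -0.81604792 -0.26938473] [ 0.77953628 -0.62635246  0.00101244  0.00218362] [  1.80216555 -11.56050636   8.29097818] [-3.26117546 -0.70645564 -0.10523844]
```

View pics/c4.png

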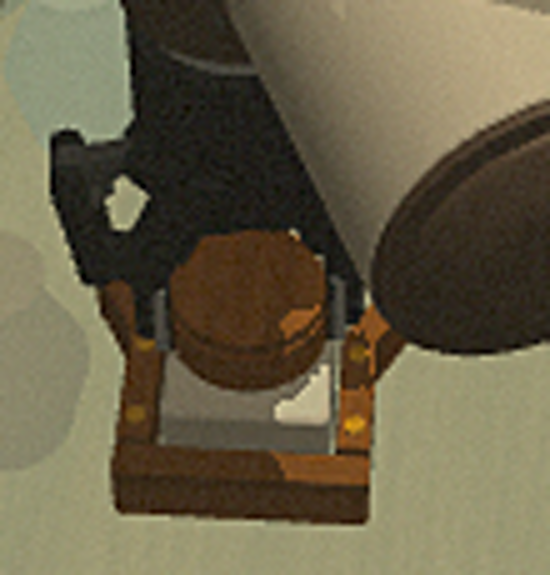

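The side crop shows the jar between the side walls against the back wall: shoulder edge (160,420)–(333,427), wall inner top edge (118,448)–(372,460). I check the gap numerically.

Run:
```python
from h import *
f=lambda x,y:(250+x/5,190+y/5)
def seg(n,a,b,z):
    p,q=ray("side",f(*a),z),ray("side",f(*b),z);d=q-p;print(n,p.round(1)[:2],q.round(1)[:2],"mid",((p+q)/2).round(1)[:2],"yaw",np.degrees(np.arctan2(d[1],d[0])).round(1),"len",np.linalg.norm(d).round(1))
seg("shoulder",(160,419),(331,426),50)
seg("wall inner top",(118,449),(372,461),30)
seg("wall outer top",(115,482),(370,490),30)
seg("wall outer bot",(118,511),(367,522),0)
```

```text
shoulder [629.1 171.2] [564.4 165.6] mid [596.7 168.4] yaw -175.1 len 64.9
wall inner top [646.  173.2] [548.2 165.6] mid [597.1 169.4] yaw -175.5 len 98.1
wall outer top [644.2 188.4] [547.4 179. ] mid [595.8 183.7] yaw -174.4 len 97.3
wall outer bot [646.1 181.9] [548.4 173.8] mid [597.2 177.8] yaw -175.3 len 98.1
```

The jar is home, with a gap under 1 mm and aligned yaw. I add a slight push and start unscrewing.

Request:
servo_tool(rows=[[[50,-1,-0.1,0,0,0,0],[50,-2,-0.3,0,0,0,0],[50,-2,-0.3,0,0,0,-0.06],[50,-2,-0.3,0,0,0,-0.12],[50,-2,-0.3,0,0,0,-0.18],[50,-2,-0.3,0,0,0,-0.24],[50,-2,-0.3,0,0,0,-0.3],[50,-2,-0.3,0,0,0,-0.36],[50,-2,-0.3,0,0,0,-0.42],[50,-2,-0.3,0,0,0,-0.48]]])

```text
clock: 11.78
position: [601.0, 135.4, 59.6]
ee_rot: [0.906, -0.423, 0.001, 0.002]
contact_force: [2.3, -11.9, 8.7]
gripper_width: 59.0
grasp_force: 65.5
```

Run:
```python
from h import *
from scipy.spatial.transform import Rotation as R
s=arm.get_image("side")[:,:,::-1];cv2.imwrite("pics/s3.png",s)
cv2.imwrite("pics/c5.png",cv2.resize(np.ascontiguousarray(s[190:305,250:360]),None,fx=5,fy=5,interpolation=cv2.INTER_CUBIC))
r=arm.read_state();print(r["position"],r["contact_force"],r["wrist_torque"],r["gripper_width"],r["grasp_force"]);print(R.from_quat(r["ee_rot"]).as_matrix().round(4))
```

```text
[600.89854503 135.49806382  59.61438252] [  1.26112392 -10.22961165   8.34134016] [-2.97897416 -0.44018826 -0.16512839] 58.54017973398169 65.59679665602744
[[ 6.438e-01 -7.652e-01 -7.000e-04]
 [-7.652e-01 -6.438e-01 -4.300e-03]
 [ 2.900e-03  3.300e-03 -1.000e+00]]
```

View pics/c5.png

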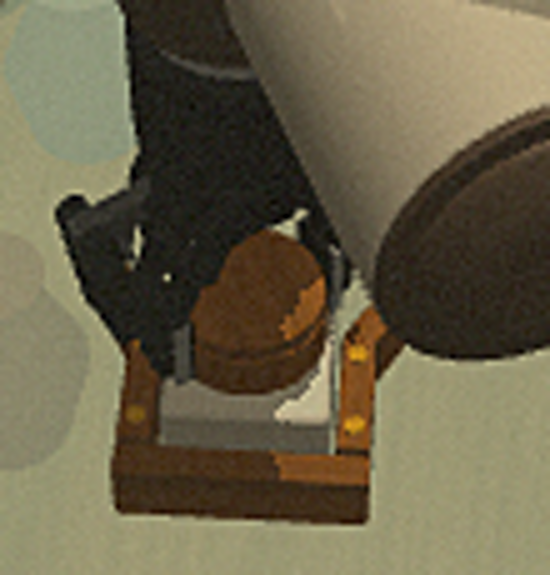

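The side crop shows the gripper turned 27° and the jar still square in the brace, with its shoulder edge unchanged at ≈(160,420)–(331,427). I check for small jar and cap shifts between frames.

Run:
```python
from h import *
a,b=[cv2.imread(f"pics/s{i}.png") for i in(2,3)]
# intensity profile down through jar front face/shoulder/wall, columns 290-302
for n,u in(("L",slice(284,294)),("M",slice(294,302)),("R",slice(308,314))):
    for im in(a,b): print(n,im[266:286,u].mean(axis=(1,2)).round(0).astype(int))
# cap patch
r=(slice(236,268),slice(296,316))
print(a[276:280,278:320].mean(axis=(0,2)).round(0).astype(int));print(b[276:280,278:320].mean(axis=(0,2)).round(0).astype(int))
```

```text
L [ 86 101 101 101 101 100 100  89  74  76  77  76  79  62  46  47  49  49
  49  42]
L [ 66  90 102 100 101 102  99  89  73  77  77  78  79  62  47  48  50  47
  50  42]
M [ 40  38  88 103 101 100 101  97  77  75  75  77  78  80  46  47  50  48
  48  49]
M [ 40  42  40 109 101 101 100  98  77  75  75  77  77  79  48  46  49  48
  49  48]
R [120 137 148 158 172 170 173 160 134  71  77  79  78  79  69  77  74  77
  74  79]
R [111 124 136 145 173 171 173 161 123  68  78  77  78  78  71  80  74  74
  74  80]
[ 48  46  37  54  81  72  71  71  74  73  72  75  74  74  75  76  76  75
  78  79  78  77  79  77  77  77  78  79  79  80  80  78  78  77  79  78
  78  80 122  75  80  71]
[ 50  48  40  52  81  71  72  72  73  75  74  72  74  76  74  76  76  79
  78  76  76  78  77  77  76  76  77  79  80  76  79  78  78  77  76  79
  79  80 136  75  79  69]
```

The jar has not moved; the cap shifted about 1.5 mm in its play. I finish the turn to about 63° with slightly less push.

Request:
servo_tool(rows=[[[50,0.8,0.6,0,0,0,-0.06],[50,0.8,0.6,0,0,0,-0.12],[50,0.8,0.6,0,0,0,-0.18],[50,0.8,0.6,0,0,0,-0.25],[50,0.8,0.6,0,0,0,-0.32],[50,0.8,0.6,0,0,0,-0.39],[50,0.8,0.6,0,0,0,-0.46],[50,0.8,0.6,0,0,0,-0.54],[50,0.8,0.6,0,0,0,-0.62],[50,0.8,0.6,0,0,0,-0.62]]])

```text
clock: 13.08
position: [600.9, 134.3, 60.6]
ee_rot: [0.992, -0.126, -0.0, 0.003]
contact_force: [0.3, -11.9, 12.9]
gripper_width: 59.0
grasp_force: 66.0
```

Run:
```python
from h import *
from scipy.spatial.transform import Rotation as R
s=arm.get_image("side")[:,:,::-1];cv2.imwrite("pics/s4.png",s)
r=arm.read_state();print(r["clock"],r["position"],r["contact_force"],r["wrist_torque"],r["gripper_width"],r["grasp_force"]);print(R.from_quat(r["ee_rot"]).as_matrix().round(4))
a,b=[cv2.imread(f"pics/s{i}.png") for i in(2,4)]
for n,u in(("L",slice(284,294)),("M",slice(294,302)),("R",slice(308,314))):
    for im in(a,b): print(n,im[266:286,u].mean(axis=(1,2)).round(0).astype(int))
```

```text
13.125 [600.81598748 134.28251372  60.5703537 ] [ -0.64671383 -12.75100329  13.01235363] [-3.43571057 -0.02084165 -0.14884809] 58.81830000637237 66.05020972900093
[[ 9.680e-01 -2.509e-01 -8.000e-04]
 [-2.509e-01 -9.680e-01 -5.000e-03]
 [ 4.000e-04  5.100e-03 -1.000e+00]]
L [ 86 101 101 101 101 100 100  89  74  76  77  76  79  62  46  47  49  49
  49  42]
L [ 51  50  54  76 102 103  99  89  73  76  77  77  79  62  49  47  48  49
  50  43]
M [ 40  38  88 103 101 100 101  97  77  75  75  77  78  80  46  47  50  48
  48  49]
M [ 46  43  63  77  87 103 100  97  75  76  76  74  77  80  49  47  50  47
  50  48]
R [120 137 148 158 172 170 173 160 134  71  77  79  78  79  69  77  74  77
  74  79]
R [124 135 149 143 171 169 170 159 114  72  78  76  76  79  71  76  75  73
  75  80]
```

The upward force and height both rose, so the lugs look free, and the jar is still home. I relieve the push and start lifting slowly.

Request:
servo_tool(rows=[[[50,0.2,0.8,0,0,0,0],[50,0.5,2,-1,0,0,0],[50,0.5,2,-3,0,0,0],[50,0.5,2,-5,0,0,0],[50,0.5,2,-7,0,0,0],[50,0.5,2,-8,0,0,0]]])

```text
clock: 13.88
position: [599.6, 135.6, 65.2]
ee_rot: [0.992, -0.126, -0.001, 0.001]
contact_force: [2.0, -2.9, -2.5]
gripper_width: 59.0
grasp_force: 64.7
```

Run:
```python
from h import *
s=arm.get_image("side")[:,:,::-1];cv2.imwrite("pics/s5.png",s)
r=arm.read_state();print(r["clock"],r["position"],r["contact_force"],r["wrist_torque"],r["gripper_width"],r["grasp_force"])
a,b=[cv2.imread(f"pics/s{i}.png") for i in(2,5)]
for n,u in(("L",slice(284,294)),("M",slice(294,302)),("R",slice(308,314))):
    for im in(a,b): print(n,im[266:286,u].mean(axis=(1,2)).round(0).astype(int))
```

```text
13.925 [599.73968501 135.7304901   65.51345713] [ 0.44877375 -3.31413564 -2.55354577] [-0.80761489 -0.35728927  0.0071296 ] 58.74366514487978 64.74284816533327
L [ 86 101 101 101 101 100 100  89  74  76  77  76  79  62  46  47  49  49
  49  42]
L [ 53  56  78 102 104 102  98  91  76  75  76  76  80  62  46  47  50  48
  51  40]
M [ 40  38  88 103 101 100 101  97  77  75  75  77  78  80  46  47  50  48
  48  49]
M [ 44  52  61  83 103 101 101  97  83  73  75  74  77  77  49  47  47  49
  52  47]
R [120 137 148 158 172 170 173 160 134  71  77  79  78  79  69  77  74  77
  74  79]
R [128 121 135 148 159 172 172 162 145  75  75  74  78  76  68  79  72  73
  76  78]
```

Request:
servo_tool(rows=[[[50,0.2,0.6,0,0,0,0],[50,0.2,0.6,-4,0,0,0],[50,0.2,0.6,-8,0,0,0],[50,0.2,0.6,-13,0,0,0],[50,0.2,0.6,-19,0,0,0],[50,0.2,0.6,-26,0,0,0],[50,0.2,0.6,-33,0,0,0],[50,0.2,0.6,-39,0,0,0],[50,0.2,0.6,-41,0,0,0],[50,0.2,0.6,-41,0,0,0]]])

```text
clock: 15.18
position: [600.6, 135.5, 107.4]
ee_rot: [0.992, -0.126, 0.0, -0.0]
contact_force: [-0.6, 0.4, -0.2]
gripper_width: 58.9
grasp_force: 65.1
```

Run:
```python
from h import *
s=arm.get_image("side")[:,:,::-1];cv2.imwrite("pics/s6.png",s)
cv2.imwrite("pics/c6.png",cv2.resize(np.ascontiguousarray(s[180:300,250:370]),None,fx=5,fy=5,interpolation=cv2.INTER_CUBIC))
r=arm.read_state();print(r["clock"],r["position"],r["ee_rot"],r["contact_force"],r["gripper_width"],r["grasp_force"])
a,b=[cv2.imread(f"pics/s{i}.png") for i in(2,6)]
for n,u in(("L",slice(284,294)),("M",slice(294,302)),("R",slice(308,314))):
    for im in(a,b): print(n,im[266:286,u].mean(axis=(1,2)).round(0).astype(int))
```

```text
15.225 [600.42973587 135.47102443 107.15678445] [ 9.92012529e-01 -1.26139240e-01 -1.76661028e-04  5.13116048e-05] [ 0.46621387  0.31249742 -0.73449399] 58.715396687562624 65.11707868427038
L [ 86 101 101 101 101 100 100  89  74  76  77  76  79  62  46  47  49  49
  49  42]
L [ 99 101  99  98 100  99 100  87  72  76  76  77  79  61  48  49  48  49
  52  43]
M [ 40  38  88 103 101 100 101  97  77  75  75  77  78  80  46  47  50  48
  48  49]
M [ 74  76  92 100  98 111  97  96  78  75  77  77  78  79  53  45  51  47
  50  51]
R [120 137 148 158 172 170 173 160 134  71  77  79  78  79  69  77  74  77
  74  79]
R [173 170 167 167 167 169 171 161 123  71  78  79  78  79  70  78  73  75
  75  78]
```

View pics/c6.png

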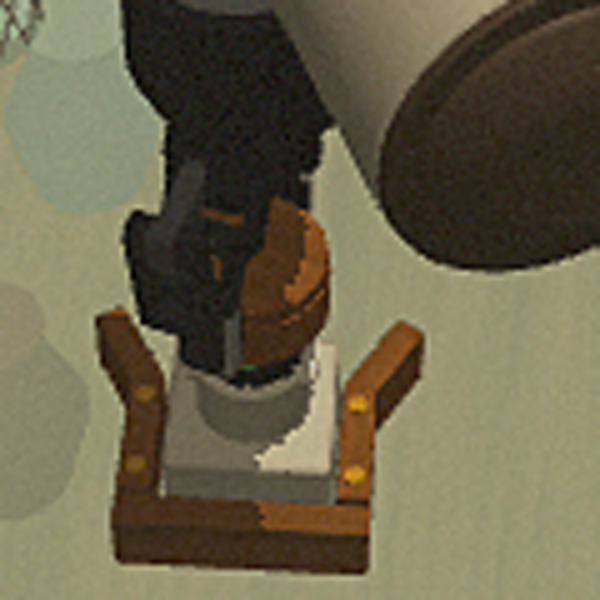

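The side crop shows the cap held above the jar's mouth, with its right edge at crop x≈330 and its rim bottom at ≈(270,367). The jar is still home. I compare with the projected cap and neck circles.

Run:
```python
from h import *
s=cv2.imread("pics/s6.png");p=P["side"]
th=np.linspace(0,2*np.pi,181)
def proj(c,r,z):
    X=np.c_[c[0]+r*np.cos(th),c[1]+r*np.sin(th),0*th+z]
    q=cv2.projectPoints(X,cv2.Rodrigues(p["R"])[0],p["t"],p["intrinsics"],p["D"])[0][:,0];return (q-[250,180])*5
for n,c,r,z in(("cap rim",(600.4,135.5),30,112),("cap top",(600.4,135.5),30,140),("neck at shoulder",(600.4,135.5),21.5,50)):
    q=proj(c,r,z);print(n,"x",q[:,0].min().round(),q[:,0].max().round(),"y",q[:,1].min().round(),q[:,1].max().round(), "y at x=270,300:",[q[abs(q[:,0]-u)<6,1].max().round() for u in(270,300)])
h,oak=masks(s)
crop=oak[180:300,250:370]; ys,xs=np.nonzero(crop[30:80,46:72]); print("cap mask x max",(xs.max()+47)*5,"bottom per col",[( (u+46)*5,(ys[xs==u].max()+31)*5) for u in(4,6,8,10,12,14,16,18)],"top",[((u+46)*5,(ys[xs==u].min()+30)*5) for u in(10,12,14,16)])
```

```text
cap rim x 165.0 328.0 y 239.0 364.0 y at x=270,300: [np.float64(362.0), np.float64(351.0)]
cap top x 162.0 329.0 y 188.0 313.0 y at x=270,300: [np.float64(311.0), np.float64(301.0)]
neck at shoulder x 193.0 304.0 y 360.0 448.0 y at x=270,300: [np.float64(446.0), np.float64(428.0)]
cap mask x max 360 bottom per col [(250, np.int64(365)), (260, np.int64(365)), (270, np.int64(360)), (280, np.int64(360)), (290, np.int64(355)), (300, np.int64(350)), (310, np.int64(340)), (320, np.int64(330))] top [(280, np.int64(200)), (290, np.int64(200)), (300, np.int64(210)), (310, np.int64(215))]
```

```bash
python3 -c "
from bench import arm
r=arm.read_state();print(r['clock'],r['position'],r['contact_force'],abs(r['joint_vel']).max());print(arm.job_done())"
```

```text
15.225 [600.42973587 135.47102443 107.15678445] [ 0.46621387  0.31249742 -0.73449399] 0.005568737481122979
the job is handed in; nothing more can be done
None
```

The job is handed in at 15.2 s: the jar stands home in the brace, and its unscrewed cap is held level, straight above the mouth to within about 2 mm and about 25 mm clear of it by my measurements; I never saw or touched the other wares disturbed, but took no final picture to check them.

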